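# Find the key that unlocks the can bin

### The job

Find which of the three keys in the wooden key block unlocks the grey tilt-out bin: push a key fully home in the lock on the bin's sloping front and try it clockwise, and change keys if it stops almost at once. Turn the right key clockwise as far as it goes (about 70 degrees) and leave it there, fully home; the other two keys must end up standing in the key block, fully down in any of its slots. Leave the three cans where they are.

Things in the scene. Friction and masses are not known exactly. Their poses are not given: they have to be found in the camera images.
- lock: lock on the bin's sloping front. Origin: centre of its round face, 165 mm above the bench; z points out of the face, up and to the robot's right (about -y), 32 deg from vertical; y level, along the slot (35 x 9 mm) at the start; x up the slope. A key enters along -z, its axes parallel to the lock's (or a half turn about z), until its collar rests on the face: key origin at lock origin.
- bin: grey plastic tilt-out bin, fixed, 300 mm wide (its y); origin on the bench under the lock. Sloping panel 250 (along slope) x 300 mm centred on the lock, 10 mm behind its face; back edge 230 high. Inside, a hidden ward lets only the key with the matching notch turn when fully home. A wrong key also goes fully home, but jams at about 0.17 rad; turn it back to 0 to draw it out.
- plug (a joint): turn (rad) of the lock's brass plug (64 mm dia disc with the slot): 0 locked, grows clockwise as seen looking at the face, stop at 1.25. It turns with the key against a light friction of about 0.1 N m and stays where it is left (the key has up to 0.15 rad of play in the slot); a jammed key answers with a fast growing moment.
- block: wooden key block 60 (x) x 224 (y) x 62 mm high, fixed; origin at the centre of its underside. Slots 10 (x) x 36 (y) mm right through at y = -70, 0 and 70 mm; at the start a key stands in each, handle up, collar resting on the top face at z = 62 mm, key axes parallel to the block's.
- key_a: key, about 140 g, same after a half turn about z. Origin: centre of the collar's underside; z up the handle, y along the width, x the thickness. Collar 32 dia, 6 high; stem; flat handle 12 (x) x 50 (y), z 18 to 58. Blade 5 (x) x 30 (y) down to z = -44, 8.5 mm notches in both edges at one depth, tapered to 2.8 x 22 at z = -50. Any of the three may fit; it changes from run to run.
- key_b: a second key, outwardly like key_a, same axes and sizes; notched at another depth. Any of the three may fit; it changes from run to run.
- key_c: a third key, outwardly like key_a, same axes and sizes; notched at another depth. Any of the three may fit; it changes from run to run.
- can_a: empty aluminium can 66 dia x 115 mm, standing; origin at the centre of its underside. Bystander.
- can_b: empty aluminium can 66 dia x 115 mm, standing; origin at the centre of its underside. Bystander.
- can_flat: aluminium can crushed flat, 74 dia x 18 mm, lying on the bench; origin at the centre of its underside. Bystander.  A fixed clear acrylic box (130 high) stands beyond the bin, at larger y.

How it is judged (in metres and radians):
On the way, in this order (a step that is already met when the one before it is completed fails the run):
1. a key is pushed fully home in the lock, not yet turned (value of joint plug below 0.3 rad and ((horizontal distance between key_a and lock below 0.006 m and z of key_a in the frame of lock between -0.004 and 0.004 m and angle between the z axis of key_a and the z axis of lock, either way round below 0.12 rad) or (horizontal distance between key_b and lock below 0.006 m and z of key_b in the frame of lock between -0.004 and 0.004 m and angle between the z axis of key_b and the z axis of lock, either way round below 0.12 rad) or (horizontal distance between key_c and lock below 0.006 m and z of key_c in the frame of lock between -0.004 and 0.004 m and angle between the z axis of key_c and the z axis of lock, either way round below 0.12 rad))), for 0.1 s.
2. the lock is turned to the unlocked position by a key that is fully home (value of joint plug above 1 rad and ((horizontal distance between key_a and lock below 0.006 m and z of key_a in the frame of lock between -0.004 and 0.004 m and angle between the z axis of key_a and the z axis of lock, either way round below 0.12 rad) or (horizontal distance between key_b and lock below 0.006 m and z of key_b in the frame of lock between -0.004 and 0.004 m and angle between the z axis of key_b and the z axis of lock, either way round below 0.12 rad) or (horizontal distance between key_c and lock below 0.006 m and z of key_c in the frame of lock between -0.004 and 0.004 m and angle between the z axis of key_c and the z axis of lock, either way round below 0.12 rad))), for 0.2 s.
At the end, for the whole second after the job is handed in: the lock is turned clockwise by more than 1.0 rad with a key left in it fully home (collar within 4 mm of the lock face, within 6 mm of its centre and square to it within 0.12 rad); the other two keys stand upright in the key block, their collars within 5 mm of its top; all keys at rest (value of joint plug above 1 rad and (((horizontal distance between key_a and lock below 0.006 m and z of key_a in the frame of lock between -0.004 and 0.004 m and angle between the z axis of key_a and the z axis of lock, either way round below 0.12 rad) and (x of key_b in the frame of block between -0.02 and 0.02 m and y of key_b in the frame of block between -0.09 and 0.09 m and z of key_b in the frame of block between 0.057 and 0.067 m and angle between key_b's own z axis and vertical below 0.2 rad) and (x of key_c in the frame of block between -0.02 and 0.02 m and y of key_c in the frame of block between -0.09 and 0.09 m and z of key_c in the frame of block between 0.057 and 0.067 m and angle between key_c's own z axis and vertical below 0.2 rad)) or ((horizontal distance between key_b and lock below 0.006 m and z of key_b in the frame of lock between -0.004 and 0.004 m and angle between the z axis of key_b and the z axis of lock, either way round below 0.12 rad) and (x of key_a in the frame of block between -0.02 and 0.02 m and y of key_a in the frame of block between -0.09 and 0.09 m and z of key_a in the frame of block between 0.057 and 0.067 m and angle between key_a's own z axis and vertical below 0.2 rad) and (x of key_c in the frame of block between -0.02 and 0.02 m and y of key_c in the frame of block between -0.09 and 0.09 m and z of key_c in the frame of block between 0.057 and 0.067 m and angle between key_c's own z axis and vertical below 0.2 rad)) or ((horizontal distance between key_c and lock below 0.006 m and z of key_c in the frame of lock between -0.004 and 0.004 m and angle between the z axis of key_c and the z axis of lock, either way round below 0.12 rad) and (x of key_a in the frame of block between -0.02 and 0.02 m and y of key_a in the frame of block between -0.09 and 0.09 m and z of key_a in the frame of block between 0.057 and 0.067 m and angle between key_a's own z axis and vertical below 0.2 rad) and (x of key_b in the frame of block between -0.02 and 0.02 m and y of key_b in the frame of block between -0.09 and 0.09 m and z of key_b in the frame of block between 0.057 and 0.067 m and angle between key_b's own z axis and vertical below 0.2 rad))) and linear speed of each of key_a, key_b, key_c below 0.02 m/s); the robot touches nothing.
It fails at once if can_a is moved more than 30 mm (distance of can_a from where it was at the start of the episode above 0.03 m).
It fails at once if can_b is moved more than 30 mm (distance of can_b from where it was at the start of the episode above 0.03 m).
It fails at once if can_flat is moved more than 30 mm (distance of can_flat from where it was at the start of the episode above 0.03 m).
It also fails if it takes over 72 s, if anything falls off the work surface, if the arm or the gripper's body presses on something with over 40 N, if the wrist force passes 120 N, or if a joint passes its speed limit or range.

### The arm

A 7-joint arm with a two-finger parallel gripper is mounted at the origin on the work surface. World frame = base frame: x ahead of the robot, y to its left, z up, the work surface at z = 0. Lengths are in mm, angles in rad, forces in N, time in s.
With the tool pointing down it reaches from about 350 to 900 mm from the base axis. Payload 19.9 kg.
Tool frame: the origin (TCP) lies midway between the tips of the shut fingers; the grasp point (between the pads) lies 19 mm behind it (env.tcp_to_grasp is the distance from the TCP to the grasp point, in mm); z points along the fingers, y is the line along which they close (so a half turn about z gives the same grasp; the last joint's range is limited). The gripper opens to 85 mm and grips with 20 to 120 N. Pads are 22 mm wide; open, the fingers measure 114 mm over their backs; the gripper's body (76 mm by 85 mm) begins 54 mm behind the grasp point. The pads swing forward as they close: fully open they stand 13 mm farther back than shut.
Start: joints at [-1.173, 0.417, -0.01, 1.614, 0.005, 1.111, -0.053], TCP at [266.086, 565.508, 231.26] pointing down, gripper open.
Joint ranges: [-2.81, 2.81], [-0.39, 2.02], [-1.27, 1.25], [0.06, 2.57], [-1.19, 4.33], [0.19, 2], [-2.82, 2.82]. Speed limits (rad/s): [1.89, 1.89, 2.39, 2.39, 3.01, 3.01, 3.01].

### API

Orientations are given as a 3x3 rotation matrix whose columns are the frame's x, y, z axes.
In Python, from plant import env gives the robot as it stands.
- The arm moves only by the shell command python3 nudge.py 'ROWS' [FORCE]. ROWS is a JSON list of rows, 1 to 5 of them, each an object with the fields sx, sy, sz (the shift in m), drx, dry, drz (a rotation vector in units of 0.2 rad), aperture (the finger opening in mm); a field left out counts as zero (the opening has to be given); each row shifts and turns the commanded pose from where the row before left it, along the tool's axes as they then stand; what a row does not reach is not made up. A row lasts 1/10 s, in which the tool goes at most 50 mm and 0.15 rad, less where a joint would pass 70% of its speed; a pose out of reach is approached as far as the arm can. The fingers move at their own pace and stop on an object; FORCE is the grip in N (left out, the last holds). Time passes only in rows, so rows that do not move let the fingers close. It prints the time, the measured TCP pose, the force, the opening and the grip force at its end. Input that does not fit is refused with a message, and nothing moves.
- env.get_obs(): the state, without advancing time (a new reading comes with each control period).
- env.camera(name): name is "scene" or "top" or "wrist"; returns a dict with "color" (400x640x3 uint8, red, green, blue), "camera_matrix" (3x3 intrinsics, pixels), "T" (4x4, takes a point from camera to world coordinates). Camera axes: x right, y down, z forward; pixel columns grow to the right and rows downward; lengths in mm; the calibration is good to about 2 mm. A picture is of the moment at which its call begins. There is no depth.
- env.hand_in(): hands the job in; it is judged then, once.
The state is a dict: "time": time; "q": joint angles; "dq": joint speeds; "effort": joint torques, N m; "ee_pos": TCP position; "tool_rot": TCP orientation; "wrist_force": force on the tool from outside, world axes, zero at the start; "moment": the same for the moment, N m; "opening": finger opening in mm; "gripper_force": force on a finger pad.
Only numpy, scipy, OpenCV 4.12 (cv2) and the standard library are available. Lean on these libraries where they do the work, as an engineer would, in place of code of your own. Each camera call takes 0.05 s, during which the arm holds its last target. There are 200 camera calls.

## Working session

There is one attempt and no reset: what is moved stays moved. The work goes in short steps, Python scripts to look and compute and a shell command to move; the robot and the scene stay as the last step left them, time stands still between calls to the robot, and variables do not carry over. Pictures are saved under pics/ and viewed, at most 10 in all, crops included, and the job is handed in when it is done.

```bash
ls; mkdir -p pics; python3 - <<'E'
from plant import env
import cv2,numpy as np
np.set_printoptions(precision=3,suppress=True)
ims=[]
for n in ["scene","top","wrist"]:
    c=env.camera(n); cv2.imwrite(f"pics/{n}0.png",c["color"][:,:,::-1]); print(n,c["camera_matrix"].tolist(),c["T"])
    np.savez(f"{n}0.npz",**c)
o=env.get_obs(); print(o)
E
```

```text
nudge.py
pics
plant.py
  5 nudge.py
  3 plant.py
  8 total
scene [[450.04253969820525, 0.0, 319.18484671564323], [0.0, 450.04253969820525, 202.21478344723647], [0.0, 0.0, 1.0]] [[   0.059    0.847   -0.528 1110.344]
 [   0.998   -0.048    0.035  -93.951]
 [   0.004   -0.529   -0.849  947.327]
 [   0.       0.       0.       1.   ]]
top [[508.9348258272178, 0.0, 324.5493897689443], [0.0, 508.9348258272178, 200.5875128321041], [0.0, 0.0, 1.0]] [[   0.019   -0.978    0.209  344.67 ]
 [  -1.      -0.019    0.003  -60.652]
 [   0.001   -0.209   -0.978 1307.434]
 [   0.       0.       0.       1.   ]]
wrist [[291.4468742951528, 0.0, 323.52738680974153], [0.0, 291.4468742951528, 207.53392135213696], [0.0, 0.0, 1.0]] [[  0.426   0.868   0.254 201.05 ]
 [  0.905  -0.409  -0.12  595.238]
 [ -0.      0.281  -0.96  373.952]
 [  0.      0.      0.      1.   ]]
{'time': 0.15, 'q': array([-1.172,  0.418, -0.01 ,  1.614,  0.005,  1.111, -0.053]), 'dq': array([ 0.   , -0.003, -0.001, -0.003,  0.001, -0.   ,  0.001]), 'effort': array([  0.001, -86.474,   0.678, -43.506,   0.019,   0.006,  -0.   ]), 'ee_pos': array([265.989, 565.281, 230.798]), 'tool_rot': array([[-0.905,  0.426, -0.   ],
       [ 0.426,  0.905, -0.001],
       [-0.   , -0.001, -1.   ]]), 'wrist_force': array([0.04 , 1.298, 0.019]), 'moment': array([-0.015,  0.011, -0.042]), 'gripper_force': 0.0, 'opening': 85.4495849334681}
```
View pics/scene0.png

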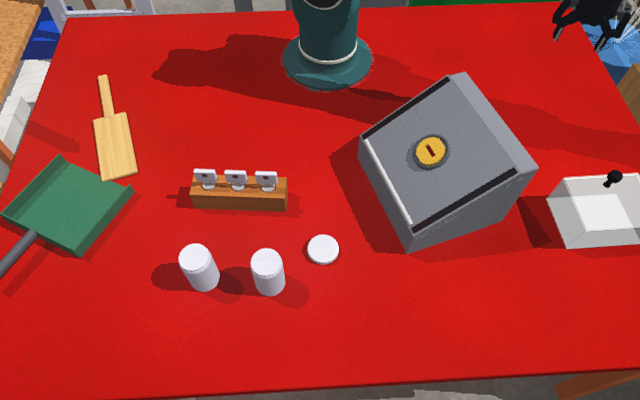

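View pics/top0.png

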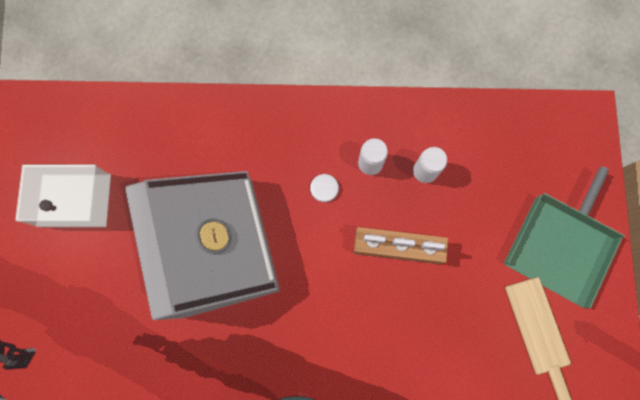

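Scene view: key heads at about (205,178), (235,180) and (266,180), with the lock disc at (430,151). Top view: heads at about (374,240), (404,243) and (434,246), with the disc at (214,236). The cans and the flat can lie beyond the block, at larger x.

```bash
cat > h.py <<'E'
import numpy as np, cv2
np.set_printoptions(precision=3,suppress=True)
def ray(c,p):
    K=c["camera_matrix"];T=c["T"]
    d=T[:3,:3]@np.linalg.solve(K,[p[0],p[1],1.]); return T[:3,3],d/np.linalg.norm(d)
def tri(obs):
    "obs: list of (cam,pixel) -> point, residual"
    A=np.zeros((3,3));b=np.zeros(3);P=[]
    for c,p in obs:
        o,d=ray(c,p);M=np.eye(3)-np.outer(d,d);A+=M;b+=M@o;P.append((M,o))
    x=np.linalg.solve(A,b);return x,[float(np.linalg.norm(M@(x-o))) for M,o in P]
def plane(c,p,p0,n):
    o,d=ray(c,p);return o+d*((p0-o)@n)/(d@n)
def hsv(c): return cv2.cvtColor(c["color"],cv2.COLOR_RGB2HSV)
def blobs(m,amin=30):
    n,l,s,ce=cv2.connectedComponentsWithStats(m.astype(np.uint8))
    return [(s[i],ce[i],l==i) for i in range(1,n) if s[i][4]>=amin]
def hull_rect(mask):
    ys,xs=np.nonzero(mask);return cv2.minAreaRect(np.c_[xs,ys].astype(np.float32))
E
python3 - <<'E'
from h import *
S=dict(np.load("scene0.npz"));T=dict(np.load("top0.npz"))
for n,c in (("S",S),("T",T)):
    H=hsv(c)
    y=(abs(H[...,0].astype(int)-23)<7)&(H[...,1]>110)&(H[...,2]>110)
    w=(H[...,1]<45)&(H[...,2]>150)
    b=(H[...,0]>5)&(H[...,0]<18)&(H[...,1]>110)&(H[...,1]<235)
    for k,m in (("yel",y),("white",w),("brown",b)):
        print(n,k,[(s.tolist(),ce.round(1).tolist()) for s,ce,_ in blobs(m,40)])
a=cv2.resize(S["color"][155:220,180:300,::-1],None,fx=4,fy=4,interpolation=cv2.INTER_CUBIC)
b=cv2.resize(T["color"][215:275,345:465,::-1],None,fx=4,fy=4,interpolation=cv2.INTER_CUBIC)
cv2.imwrite("pics/crop1.png",np.vstack([a,b]))
E
```

```text
S yel [([94, 75, 43, 107, 2502], [112.9, 139.0]), ([415, 136, 31, 29, 601], [430.2, 150.5])]
S white [([59, 0, 83, 21, 359], [92.1, 10.9]), ([149, 0, 19, 15, 108], [156.3, 4.0]), ([169, 0, 16, 6, 59], [176.1, 1.7]), ([253, 0, 14, 10, 71], [258.1, 4.4]), ([620, 18, 20, 22, 44], [630.5, 28.1]), ([320, 41, 37, 22, 98], [344.1, 55.9]), ([0, 59, 50, 95, 2290], [21.1, 101.2]), ([450, 72, 88, 101, 1933], [494.5, 122.9]), ([364, 138, 49, 87, 395], [388.6, 181.6]), ([194, 169, 23, 12, 99], [205.8, 171.7]), ([224, 170, 24, 13, 94], [236.4, 172.8]), ([255, 171, 23, 13, 101], [266.9, 174.2]), ([546, 173, 94, 76, 5514], [598.1, 211.5]), ([308, 235, 31, 29, 708], [322.9, 248.6]), ([179, 244, 41, 47, 1135], [199.8, 264.1]), ([251, 249, 34, 46, 983], [269.1, 267.7])]
S brown [([0, 0, 44, 105, 2427], [14.6, 35.2]), ([83, 0, 12, 10, 73], [88.7, 4.1]), ([124, 0, 9, 9, 54], [128.2, 4.0]), ([617, 64, 23, 63, 812], [631.5, 90.3]), ([93, 74, 45, 108, 374], [112.4, 132.8]), ([0, 140, 15, 28, 232], [6.0, 154.6]), ([189, 174, 99, 38, 2506], [239.7, 195.8]), ([555, 370, 85, 30, 1392], [592.6, 383.0])]
T yel [([200, 222, 28, 28, 557], [213.6, 235.5])]
T white [([0, 0, 640, 167, 55470], [336.3, 44.2]), ([359, 139, 28, 34, 634], [372.0, 153.3]), ([414, 147, 33, 34, 708], [429.7, 162.4]), ([16, 165, 94, 62, 5190], [63.6, 195.4]), ([310, 174, 29, 28, 599], [324.1, 187.5]), ([244, 179, 30, 102, 538], [258.3, 229.4]), ([126, 182, 46, 137, 2778], [148.4, 250.3]), ([364, 235, 22, 12, 170], [373.7, 239.6]), ([393, 238, 22, 8, 123], [403.5, 241.3]), ([422, 241, 23, 8, 124], [433.0, 244.9]), ([396, 245, 11, 6, 46], [400.9, 247.4]), ([424, 249, 12, 5, 45], [429.4, 251.0])]
T brown [([623, 168, 17, 148, 188], [631.4, 244.2]), ([354, 227, 94, 37, 1736], [399.3, 245.9])]
```

View pics/crop1.png

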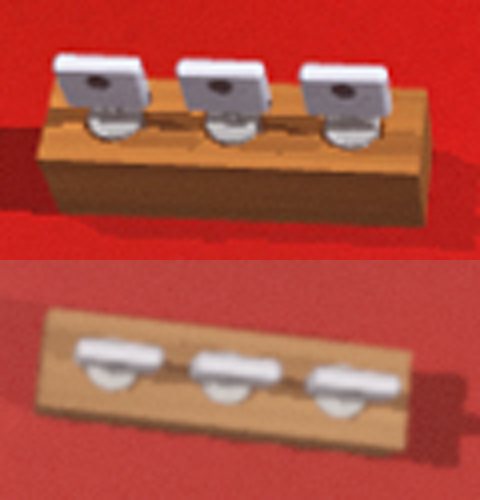

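The crop shows three white handles with bright top strips, the block top around them and round collars below. Next I triangulate the handle tops and the lock, and cast the slot and block edges onto planes.

```bash
python3 - <<'E'
from h import *
S=dict(np.load("scene0.npz"));T=dict(np.load("top0.npz"))
for n,a,b in (("k-y",(204.6,171.3),(433.2,245.3)),("kmid",(236,172.2),(403.6,241.6)),("k+y",(266,173.3),(374.5,238.3))): print(n,*tri([(S,a),(T,b)]))
def yel(c):
    H=hsv(c);m=(abs(H[...,0].astype(int)-23)<7)&(H[...,1]>110)&(H[...,2]>110)
    b=[b for b in blobs(m,300) if b[0][2]<35][0]
    cn=max(cv2.findContours(b[2].astype(np.uint8),0,2)[0],key=cv2.contourArea)
    e=cv2.fitEllipse(cv2.convexHull(cn)); hull=np.zeros(m.shape,np.uint8);cv2.fillConvexPoly(hull,cv2.convexHull(cn),1)
    V=H[...,2].copy(); er=cv2.erode(hull,np.ones((7,7)))
    return e,(er>0)&~b[2]
(eS,sS),(eT,sT)=yel(S),yel(T)
L,r=tri([(S,eS[0]),(T,eT[0])]);print("lock",L,r,eS,eT)
n=np.array([0,-np.sin(np.radians(32)),np.cos(np.radians(32))])
for it in range(4):
  ds=[]
  for c,s in ((S,sS),(T,sT)):
    ys,xs=np.nonzero(s);P=np.array([plane(c,p,L,n) for p in zip(xs,ys)]);q=P-P.mean(0)
    u,sv,v=np.linalg.svd(q,full_matrices=False);d=v[0]*np.sign(v[0][0]);ds.append(d)
    if it==3: print("slot",P.mean(0),d,np.degrees(np.arctan2(d[1],d[0])),len(xs),np.ptp(q@d))
  d=np.mean(ds,0); h=np.array([d[1],-d[0]])/np.hypot(*d[:2]); n=np.r_[h*np.sin(np.radians(32)),np.cos(np.radians(32))]
# bin panel edges directions: dark strips in top & block
for c in (S,T):
    H=hsv(c);m=(H[...,0]>5)&(H[...,0]<18)&(H[...,1]>110)&(H[...,1]<235)
E
```

```text
k-y [ 496.418 -314.64   116.836] [0.04727190569389799, 0.047271905693765034]
kmid [ 503.634 -244.184  117.848] [0.833537909005221, 0.8335379090051674]
k+y [ 510.222 -176.149  117.357] [0.5478527314983584, 0.5478527314983977]
lock [502.848 191.787 164.473] [0.33050249592983366, 0.3305024959297367] ((430.3686218261719, 150.47705078125), (27.03589630126953, 30.749013900756836), 56.155792236328125) ((213.5063018798828, 235.54620361328125), (26.17729949951172, 28.149730682373047), 131.45433044433594)
slot [503.26  191.133 164.008] [0.952 0.304 0.013] 17.721542088888164 48 30.884007671039505
slot [501.959 191.813 164.647] [ 0.963  0.269 -0.011] 15.587290380665776 25 28.428882233790937
```

Careful with the scale: shifts go in m and turns go in units of 0.2 rad. That gives: -50 mm is -0.05, -35 mm is -0.035.

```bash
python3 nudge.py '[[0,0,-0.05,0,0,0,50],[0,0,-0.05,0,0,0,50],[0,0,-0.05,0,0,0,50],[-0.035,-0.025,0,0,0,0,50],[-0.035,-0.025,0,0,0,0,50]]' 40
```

```text
refused: ROWS must be a list of objects with named fields. Nothing was moved.
```

I used the wrong layout. The manual says a list of objects with named fields; once more.

```bash
python3 nudge.py '[{"sz":-0.05,"aperture":50},{"sz":-0.05,"aperture":50},{"sz":-0.05,"aperture":50},{"sx":-0.035,"sy":-0.025,"aperture":50},{"sx":-0.035,"sy":-0.025,"aperture":50}]' 40 >/dev/null
python3 nudge.py '[{"sx":-0.035,"sy":-0.025,"aperture":50},{"sx":-0.035,"sy":-0.025,"aperture":50},{"sx":-0.035,"sy":-0.025,"aperture":50},{"sx":-0.035,"sy":-0.025,"aperture":50},{"sx":-0.035,"sy":-0.025,"aperture":50}]' >/dev/null
python3 nudge.py '[{"sx":-0.035,"sy":-0.025,"aperture":50},{"sx":-0.035,"sy":-0.025,"aperture":50},{"sx":-0.035,"sy":-0.025,"aperture":50},{"drz":0.75,"aperture":50},{"drz":0.75,"aperture":50}]' 
python3 - <<'E'
from plant import env
from h import *
c=env.camera("wrist");np.savez("w1.npz",**c);cv2.imwrite("pics/w1.png",c["color"][:,:,::-1]);o=env.get_obs();print(o["ee_pos"],o["tool_rot"],o["q"],o["opening"])
E
```

```text
time: 1.65
ee_pos: [476.8, 189.0, 381.2]
tool_rot: [[-0.733, 0.68, -0.0], [0.68, 0.733, -0.0], [0.0, -0.0, -1.0]]
wrist_force: [0.7, 0.2, 0.2]
opening: 50.0
gripper_force: 0.0
[476.496 189.662 381.145] [[-0.726  0.687 -0.   ]
 [ 0.687  0.726 -0.   ]
 [ 0.    -0.    -1.   ]] [-0.709  0.103  0.296  1.686 -0.031  1.357  0.405] 50.14144135892144
```

View pics/w1.png

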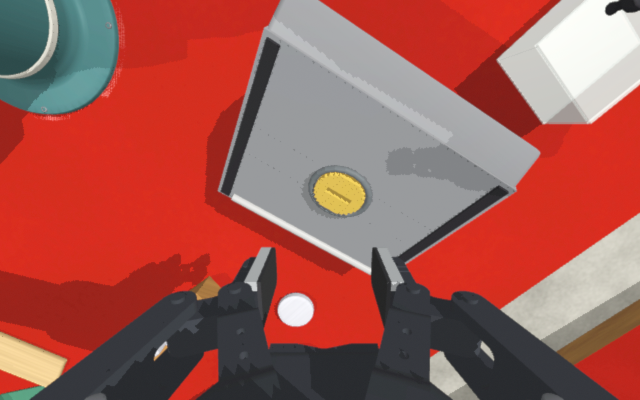

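Wrist view: the disc is at (340,193), its slot runs from about (328,187) to (352,202), and the panel's lower edge runs from (230,195) to (372,272).

```bash
cat > lock.py <<'E'
from h import *
def lock(c):
    H=hsv(c);m=(abs(H[...,0].astype(int)-24)<8)&(H[...,1]>90)&(H[...,2]>90)
    b=max([b for b in blobs(m,300)],key=lambda b:b[0][4])
    cn=max(cv2.findContours(b[2].astype(np.uint8),0,1)[0],key=cv2.contourArea)
    h=cv2.convexHull(cn);hull=np.zeros(m.shape,np.uint8);cv2.fillConvexPoly(hull,h,1)
    V=H[...,2].astype(int);er=cv2.erode(hull,np.ones((9,9)))>0
    s=er&(V<np.median(V[er])*0.8)
    return h,s
E
python3 - <<'E'
from lock import *
W=dict(np.load("w1.npz"));S=dict(np.load("scene0.npz"));T=dict(np.load("top0.npz"))
h,s=lock(W);e=cv2.fitEllipse(h);print(e,s.sum())
for name,o in (("W+S",[(W,e[0]),(S,(430.37,150.48))]),("W+T",[(W,e[0]),(T,(213.5,235.5))]),("all",[(W,e[0]),(S,(430.37,150.48)),(T,(213.5,235.5))])): L,r=tri(o);print(name,L,r)
az=np.radians(16.6)
for it in range(4):
    n=np.r_[np.array([np.sin(az),-np.cos(az)])*np.sin(np.radians(32)),np.cos(np.radians(32))]
    ys,xs=np.nonzero(s);P=np.array([plane(W,p,L,n) for p in zip(xs,ys)]);m=P.mean(0)
    d=np.linalg.svd(P-m,full_matrices=False)[2][0];d*=np.sign(d[0]);az=np.arctan2(d[1],d[0])
    print(m,d,np.degrees(az),np.ptp((P-m)@d), np.ptp((P-m)@np.cross(n,d)))
E1=[plane(W,p,L-10*n,n) for p in ((232,196),(370,270))]
print("edge",E1,np.degrees(np.arctan2(*(E1[1]-E1[0])[[1,0]])),np.linalg.norm(E1[1]-E1[0]))
C=np.array([plane(W,p[0],L,n) for p in h]);print("disc dia y,x",np.ptp(C@d),np.ptp(C@np.cross(n,d)))
for c,ps in ((T,((176,307),(277,290))),(T,((149,182),(248,176)))):
    Q=[plane(c,p,L-10*n,n) for p in ps];v=Q[1]-Q[0];print("slope edge",np.degrees(np.arctan2(v[1],v[0])),Q)
E
```

```text
((26.40935707092285, 359.5231018066406), (41.950931549072266, 87.17833709716797), 111.4889144897461) 0
W+S [507.042 111.814 360.173] [121.25807402644936, 121.25807402644914]
W+T [437.952 129.804 460.993] [24.068645259708507, 24.068645259708518]
all [494.529 128.896 359.916] [116.81998445625355, 127.79187151249906, 27.26225829828383]<stdin>:8: RuntimeWarning: Mean of empty slice.
  ret = ret.dtype.type(ret / rcount)
Traceback (most recent call last):
numpy.linalg.LinAlgError: 1-dimensional array given. Array must be at least two-dimensional
```

It picked the wooden paddle, so I'll choose the blob nearest the lock's expected pixel instead.

```bash
sed -i 's/def lock(c):/def lock(c,L0=(503,191.8,164.5)):\n    q=c["T"][:3,:3].T@(np.array(L0)-c["T"][:3,3]);u=(c["camera_matrix"]@q)[:2]\/q[2]/; s/key=lambda b:b\[0\]\[4\])/key=lambda b:-np.hypot(*(b[1]-u)))/' lock.py
cat > m.py <<'E'
from lock import *
W=dict(np.load("w1.npz"));S=dict(np.load("scene0.npz"));T=dict(np.load("top0.npz"))
h,s=lock(W);e=cv2.fitEllipse(h);print(e,s.sum())
for name,o in (("W+S",[(W,e[0]),(S,(430.37,150.48))]),("W+T",[(W,e[0]),(T,(213.5,235.5))]),("all",[(W,e[0]),(S,(430.37,150.48)),(T,(213.5,235.5))])): L,r=tri(o);print(name,L,r)
az=np.radians(16.6)
for it in range(4):
    n=np.r_[np.array([np.sin(az),-np.cos(az)])*np.sin(np.radians(32)),np.cos(np.radians(32))]
    ys,xs=np.nonzero(s);P=np.array([plane(W,p,L,n) for p in zip(xs,ys)]);m=P.mean(0)
    d=np.linalg.svd(P-m,full_matrices=False)[2][0];d*=np.sign(d[0]);az=np.arctan2(d[1],d[0])
print(m,d,np.degrees(az),np.ptp((P-m)@d), np.ptp((P-m)@np.cross(n,d)))
E1=[plane(W,p,L-10*n,n) for p in ((232,196),(370,270))]
print("edge",E1,np.degrees(np.arctan2(*(E1[1]-E1[0])[[1,0]])),np.linalg.norm(E1[1]-E1[0]))
C=np.array([plane(W,p[0],L,n) for p in h]);print("disc dia y,x",np.ptp(C@d),np.ptp(C@np.cross(n,d)),C.mean(0))
for c,ps in ((T,((176,307),(277,290))),(T,((149,182),(248,176)))):
    Q=[plane(c,p,L-10*n,n) for p in ps];v=Q[1]-Q[0];print("slope edge",np.degrees(np.arctan2(v[1],v[0])),Q)
E
python3 m.py
```

```text
((339.0062255859375, 192.80638122558594), (40.78947067260742, 52.78491973876953), 108.10494232177734) 60
W+S [500.878 192.629 161.777] [0.22832646123884662, 0.22832646123880906]
W+T [502.492 192.837 160.056] [1.148724218445163, 1.1487242184452582]
all [501.878 192.487 162.713] [1.1581312641991959, 0.5402155937840328, 1.3660134595980522]
[503.428 190.991 161.543] [0.959 0.282 0.   ] 16.37986226532583 33.4385175019881 4.384773350510975
edge [array([408.122,  59.402,  87.656]), array([648.791, 133.818,  89.861])] 17.1818280220875 251.92037592720635
disc dia y,x 66.00598282918361 68.79437064330465 [502.46  193.059 162.953]
slope edge -77.63482636920814 [array([343.312, 250.32 , 213.533]), array([387.017,  50.961,  86.314])]
slope edge -75.4518034223561 [array([612.419, 331.336, 214.684]), array([663.77 , 133.464,  87.01 ])]
```

Converted, 0.15 rad is 0.75.

```bash
python3 nudge.py '[{"drz":0.75,"aperture":50},{"drz":0.75,"aperture":50},{"drz":0.75,"aperture":50},{"drz":0.75,"aperture":50},{"drz":0.75,"aperture":50}]' >/dev/null
python3 nudge.py '[{"drz":0.75,"aperture":50},{"sx":-0.045,"sy":0.0086,"drz":0.065,"aperture":50},{"sx":-0.045,"sy":0.0086,"aperture":50},{"sx":-0.045,"sy":0.0086,"aperture":50},{"sx":-0.045,"sy":0.0086,"aperture":50}]' >/dev/null
python3 nudge.py '[{"sx":-0.04,"sy":0.0086,"sz":0.02,"aperture":50},{"sx":-0.04,"sy":0.0086,"sz":0.02,"aperture":50},{"sx":-0.04,"sy":0.0086,"sz":0.02,"aperture":50},{"sx":-0.04,"sy":0.0086,"sz":0.02,"aperture":50},{"aperture":50}]'
python3 - <<'E'
from plant import env
from h import *
c=env.camera("wrist");np.savez("w2.npz",**c);cv2.imwrite("pics/w2.png",c["color"][:,:,::-1]);o=env.get_obs();print(o["ee_pos"],o["tool_rot"],o["q"],o["opening"])
E
```

```text
time: 3.2
ee_pos: [516.1, -158.9, 299.0]
tool_rot: [[0.085, 0.996, -0.004], [0.996, -0.085, -0.002], [-0.002, -0.003, -1.0]]
wrist_force: [-0.1, 1.3, -0.6]
opening: 49.9
gripper_force: 0.0
[ 516.77  -156.375  300.008] [[ 0.083  0.997 -0.003]
 [ 0.997 -0.083 -0.001]
 [-0.001 -0.003 -1.   ]] [-0.302  0.236  0.64   1.757 -0.149  1.2    0.296] 49.75661138831722
```

View pics/w2.png

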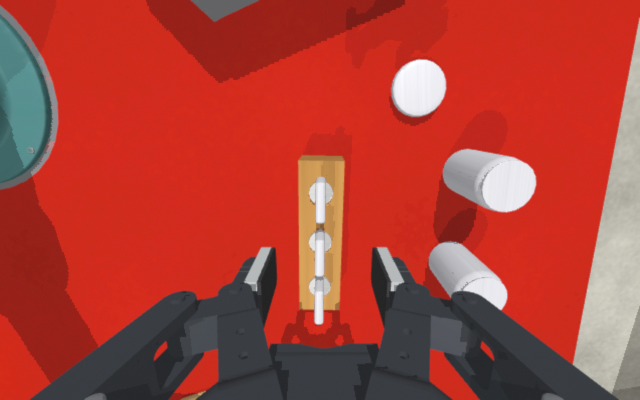

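Wrist view: the block runs from (321,157) to (321,310). Collars are at (320,192), (320,241) and (320,287), each with its handle hanging downward in the picture.

```bash
python3 - <<'E'
from h import *
W=dict(np.load("w2.npz"));S=dict(np.load("scene0.npz"));T=dict(np.load("top0.npz"))
H=hsv(W);w=(H[...,1]<60)&(H[...,2]>120);w[:, :295]=0;w[:,348:]=0;w[:150]=0;w[330:]=0
for s,ce,m in blobs(w,60):
    print(s,ce)
    print([(int(r),int(np.nonzero(m[r])[0][0]),int(np.nonzero(m[r])[0][-1])) for r in range(s[1],s[1]+s[3],2)])
z=np.array([0,0,1.])
br=(H[...,0]>8)&(H[...,0]<25)&(H[...,1]>100);br[:,:290]=0;br[:,352:]=0;br[:150]=0;br[320:]=0
b=max(blobs(br),key=lambda b:b[0][4]);print("block",b[0])
for r in (175,200,230,260,290):
    x=np.nonzero(b[2][r])[0];print(r,x[0],x[-1],plane(W,(x[0],r),62*z,z),plane(W,(x[-1]+1,r),62*z,z))
E
```

```text
[309 177  24  47 684] [320.32  197.747]
[(177, 318, 323), (179, 316, 325), (181, 316, 325), (183, 314, 327), (185, 312, 329), (187, 310, 331), (189, 310, 331), (191, 309, 332), (193, 309, 332), (195, 309, 332), (197, 310, 331), (199, 311, 330), (201, 312, 329), (203, 315, 326), (205, 315, 325), (207, 315, 325), (209, 315, 325), (211, 315, 325), (213, 315, 325), (215, 315, 324), (217, 315, 324), (219, 315, 324), (221, 316, 324), (223, 318, 322)]
[ 309  229   23   96 1247] [319.261 272.202]
[(229, 319, 321), (231, 316, 323), (233, 313, 327), (235, 311, 328), (237, 310, 330), (239, 309, 330), (241, 309, 331), (243, 309, 331), (245, 310, 330), (247, 310, 329), (249, 312, 328), (251, 314, 325), (253, 315, 324), (255, 315, 324), (257, 315, 324), (259, 315, 324), (261, 315, 324), (263, 315, 324), (265, 315, 324), (267, 315, 323), (269, 315, 323), (271, 315, 323), (273, 315, 323), (275, 315, 323), (277, 314, 325), (279, 312, 327), (281, 310, 328), (283, 309, 329), (285, 309, 329), (287, 309, 330), (289, 309, 329), (291, 310, 328), (293, 312, 327), (295, 314, 324), (297, 315, 323), (299, 315, 323), (301, 314, 323), (303, 314, 323), (305, 314, 323), (307, 314, 323), (309, 314, 323), (311, 314, 322), (313, 314, 322), (315, 314, 322), (317, 314, 322), (319, 314, 322), (321, 315, 322), (323, 315, 321)]
block [ 298  155   47  155 4745]
175 298 343 [ 481.954 -151.979   62.   ] [ 542.276 -157.094   62.   ]
200 299 342 [ 479.57  -185.937   62.   ] [ 538.713 -190.938   62.   ]
230 299 341 [ 474.883 -228.858   62.   ] [ 534.472 -233.878   62.   ]
260 299 340 [ 469.897 -274.518   62.   ] [ 529.96  -279.559   62.   ]
290 299 339 [ 464.582 -323.19    62.   ] [ 525.15  -328.253   62.   ]
```

```bash
python3 - <<'E'
from h import *
W=dict(np.load("w2.npz"));S=dict(np.load("scene0.npz"));T=dict(np.load("top0.npz"))
z=np.array([0,0,1.])
def px(c,P):
    q=c["T"][:3,:3].T@(P-c["T"][:3,3]);return (c["camera_matrix"]@q)[:2]/q[2]
for p,pt,a,b in (((320.9,193),(320.3,223.8),(266,173.3),(374.5,238.3)),((320.4,241.7),(319.5,0),(236,172.2),(403.6,241.6)),((319.8,287.2),(318.3,324.2),(204.6,171.3),(433.2,245.3))):
    C=plane(W,p,67*z,z);top=plane(W,pt,120*z,z) if pt[1] else 0
    print("collar",C,"top -y end",top,"end-based ctr",top+np.array([2.5,24.9,0]) if pt[1] else 0,"tri(S,T)",tri([(S,a),(T,b)])[0])
    print("   3view",tri([(S,a),(T,b),(W,px(W,np.r_[C[:2],67]+np.array([0,0,0])))])[0] if 0 else "")
E
```

```text
collar [ 510.023 -177.573   67.   ] top -y end [ 507.792 -201.781  120.   ] end-based ctr [ 510.292 -176.881  120.   ] tri(S,T) [ 510.222 -176.149  117.357]
   3view 
collar [ 503.252 -246.737   67.   ] top -y end 0 end-based ctr 0 tri(S,T) [ 503.634 -244.184  117.848]
   3view 
collar [ 496.079 -318.01    67.   ] top -y end [ 492.963 -339.877  120.   ] end-based ctr [ 495.463 -314.977  120.   ] tri(S,T) [ 496.418 -314.64   116.836]
   3view
```

Converted, -21 mm is -0.021, -4.5 mm is -0.0045, 0.017 rad is 0.085.

```bash
python3 nudge.py '[{"sx":-0.021,"sy":-0.0045,"drz":0.085,"aperture":50},{"sz":0.048,"aperture":50},{"sz":0.048,"aperture":50},{"sz":0.048,"aperture":50},{"sz":0.016,"aperture":50}]' >/dev/null
python3 nudge.py '[{"aperture":50},{"aperture":50}]'; python3 -c "
from plant import env;o=env.get_obs();print(o['ee_pos'],o['tool_rot'])"
```

```text
time: 3.95
ee_pos: [512.1, -174.5, 142.4]
tool_rot: [[0.097, 0.995, 0.001], [0.995, -0.097, -0.0], [-0.0, 0.001, -1.0]]
wrist_force: [-0.1, 0.6, 0.0]
opening: 49.8
gripper_force: 0.0
[ 512.05562195 -174.54530519  142.41444881] [[ 9.72468384e-02  9.95259764e-01  1.02670217e-03]
 [ 9.95260292e-01 -9.72467195e-02 -1.65255035e-04]
 [-6.46282692e-05  1.03790643e-03 -9.99999459e-01]]
```

Converted, -2.7 mm is -0.0027, 30 mm is 0.03.

```bash
python3 nudge.py '[{"sx":-0.0027,"sy":-0.0018,"sz":0.03,"aperture":50},{"sz":0.028,"aperture":50},{"aperture":50},{"aperture":30},{"aperture":5}]' 60 
python3 nudge.py '[{"aperture":5},{"aperture":5},{"aperture":5}]'
```

```text
time: 4.45
ee_pos: [510.5, -177.5, 85.4]
tool_rot: [[0.098, 0.995, 0.003], [0.995, -0.098, -0.0], [-0.0, 0.003, -1.0]]
wrist_force: [0.3, 0.5, 0.4]
opening: 21.7
gripper_force: 0.0
time: 4.75
ee_pos: [510.5, -177.4, 85.1]
tool_rot: [[0.099, 0.995, 0.003], [0.995, -0.099, -0.0], [0.0, 0.003, -1.0]]
wrist_force: [-1.8, 1.5, 12.4]
opening: 11.2
gripper_force: 58.7
```

Converted, -40 mm is -0.04, -30 mm is -0.03, -0.15 rad is -0.75.

```bash
python3 nudge.py '[{"sz":-0.03,"aperture":5},{"sz":-0.04,"aperture":5},{"sz":-0.04,"drz":-0.75,"aperture":5},{"sz":-0.04,"drz":-0.75,"aperture":5},{"sz":-0.025,"drz":-0.75,"aperture":5}]'
python3 nudge.py '[{"drz":-0.75,"aperture":5},{"drz":-0.75,"aperture":5},{"drz":-0.75,"aperture":5},{"drz":-0.75,"aperture":5},{"drz":-0.75,"aperture":5}]' >/dev/null
python3 nudge.py '[{"drz":-0.75,"aperture":5},{"drz":-0.75,"aperture":5},{"drz":-0.75,"aperture":5},{"drz":-0.75,"aperture":5},{"drz":-0.75,"aperture":5}]'
python3 nudge.py '[{"sx":-0.014,"sy":0.0435,"drz":-0.04,"aperture":5},{"sx":-0.014,"sy":0.0435,"aperture":5},{"sx":-0.014,"sy":0.0435,"aperture":5},{"sx":-0.014,"sy":0.0435,"aperture":5},{"sx":-0.014,"sy":0.0435,"aperture":5}]' 
python3 nudge.py '[{"sx":-0.014,"sy":0.0435,"aperture":5},{"sx":-0.014,"sy":0.0435,"aperture":5},{"aperture":5}]'; python3 -c "
from plant import env;print(env.get_obs()['q'])"
```

```text
time: 5.25
ee_pos: [509.9, -177.7, 262.4]
tool_rot: [[-0.349, 0.937, 0.004], [0.937, 0.349, -0.001], [-0.002, 0.003, -1.0]]
wrist_force: [-0.1, -0.5, -2.3]
opening: 11.6
gripper_force: 59.0
time: 6.25
ee_pos: [509.4, -177.3, 259.3]
tool_rot: [[-0.959, -0.282, 0.001], [-0.282, 0.959, -0.001], [-0.001, -0.001, -1.0]]
wrist_force: [0.5, -0.1, -1.4]
opening: 11.1
gripper_force: 58.9
time: 6.75
ee_pos: [514.9, 52.8, 259.5]
tool_rot: [[-0.959, -0.284, 0.002], [-0.284, 0.959, -0.0], [-0.002, -0.001, -1.0]]
wrist_force: [0.5, -0.2, -1.4]
opening: 11.3
gripper_force: 59.1
time: 7.05
ee_pos: [516.4, 148.9, 259.1]
tool_rot: [[-0.957, -0.291, 0.001], [-0.291, 0.957, 0.002], [-0.001, 0.001, -1.0]]
wrist_force: [-0.1, -1.8, -1.3]
opening: 11.4
gripper_force: 59.1
[-0.43677039  0.23307563  0.11689183  1.80486245 -0.03164844  1.10414182
  1.55778169]
```

Converted, -0.14 rad is -0.7.

```bash
python3 nudge.py '[{"drx":-0.7,"aperture":5},{"drx":-0.7,"aperture":5},{"drx":-0.7,"aperture":5},{"drx":-0.6925,"aperture":5},{"aperture":5}]' >/dev/null; python3 nudge.py '[{"aperture":5}]'
cat > goal.py <<'E'
# tool-axes offsets from the present pose to key origin at lock + h along n, key = tool offset KO
from h import *
def frame(az=16.5,tilt=32):
    a,t=np.radians([az,tilt]);n=np.r_[np.sin(a)*np.sin(t),-np.cos(a)*np.sin(t),np.cos(t)];y=-np.r_[np.cos(a),np.sin(a),0];return np.c_[np.cross(y,n),y,n]
def rel(o,L,F,KO=(0,0,23)):
    R=o["tool_rot"];K=o["ee_pos"]+R@np.array(KO);kf=F.T@(K-L)
    Rt=np.c_[F[:,1],F[:,0],-F[:,2]]
    return kf,R.T@(L-K),cv2.Rodrigues(R.T@Rt)[0].ravel()
E
python3 - <<'E'
from plant import env
from goal import *
o=env.get_obs();print(o["ee_pos"]);print(o["tool_rot"]);print(*rel(o,np.array([502.5,191.8,164.7]),frame()))
for n in("wrist","scene"):
    c=env.camera(n);np.savez(n+"3.npz",**c)
    im=c["color"][:,:,::-1]
    if n=="scene": im=cv2.resize(im[50:250,300:620],(640,400))
    cv2.imwrite(f"pics/{n}3.png",im)
a=cv2.imread("pics/wrist3.png");b=cv2.imread("pics/scene3.png");cv2.imwrite("pics/v3.png",cv2.resize(np.vstack([a,b]),(480,600)))
E
```

```text
time: 7.65
ee_pos: [517.4, 141.7, 258.5]
tool_rot: [[-0.959, -0.24, -0.15], [-0.283, 0.814, 0.507], [0.0, 0.528, -0.849]]
wrist_force: [0.2, -0.2, -1.0]
opening: 11.2
gripper_force: 59.2
[517.352 141.736 258.465]
[[-0.959 -0.24  -0.15 ]
 [-0.283  0.814  0.507]
 [ 0.     0.528 -0.849]]
[ 5.358 -0.028 84.19 ] [ 0.044 -5.192 84.2  ] [-0.002  0.    -0.001]
```

View pics/v3.png

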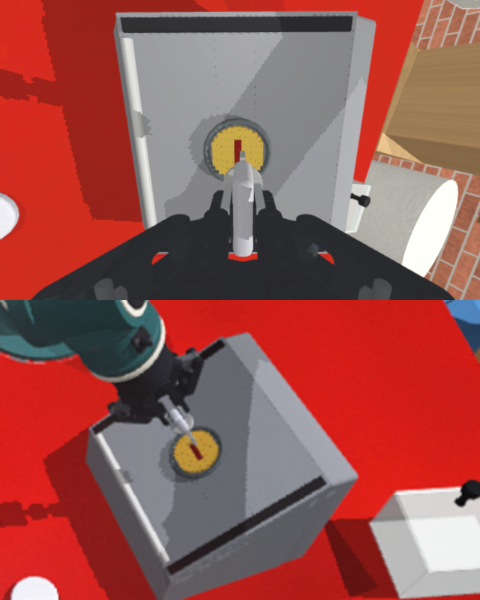

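Wrist view (at 0.75 scale): the slot is upright at (237,150) and the blade tip is at about (242,155), square to the slot. Next I'll measure the slot and tip precisely.

```bash
python3 - <<'E'
from plant import env
from lock import *; from goal import *
c=dict(np.load("wrist3.npz"));S=dict(np.load("scene3.npz"));o=env.get_obs()
def px(c,P):
    q=c["T"][:3,:3].T@(P-c["T"][:3,3]);return (c["camera_matrix"]@q)[:2]/q[2]
R=o["tool_rot"];print("exp tip",px(c,o["ee_pos"]+R@[0,0,73]),"exp blade root",px(c,o["ee_pos"]+R@[0,0,23]),"exp L",px(c,np.array([502.5,191.8,164.7])))
H=hsv(c);y=(abs(H[...,0].astype(int)-24)<8)&(H[...,1]>90)&(H[...,2]>60)
b=min(blobs(y,200),key=lambda b:np.hypot(*(b[1]-[316,200])));print("disc",b[0],b[1])
red=((H[...,0]<12)|(H[...,0]>170))&(H[...,1]>100);red[:170]=0;red[225:]=0;red[:,300:340]&=True;red[:,:300]=0;red[:,340:]=0
for r in range(176,226,4): x=np.nonzero(red[r])[0];print("slot row",r,x.min() if len(x) else 0,x.max() if len(x) else 0)
g=(H[...,1]<60)&(H[...,2]>90)
for r in range(196,240,4): x=[i for i in np.nonzero(g[r])[0] if 308<i<340];print("grey",r,x[:1],x[-1:],len(x))
F=frame();L=np.array([502.5,191.8,164.7])
hull=cv2.convexHull(np.argwhere(b[2])[:,::-1].astype(np.int32)).reshape(-1,2)
C=np.array([F.T@(plane(c,p+0.5,L,F[:,2])-L) for p in hull.astype(float)]);print("disc extents lock x,y",C.min(0),C.max(0))
ys,xs=np.nonzero(red);P=np.array([F.T@(plane(c,(x+.5,yy+.5),L,F[:,2])-L) for x,yy in zip(xs,ys)]);print("slot",P.min(0),P.max(0),P.mean(0), np.polyfit(P[:,1],P[:,0],1))
crop=c["color"][160:260,260:380,::-1];cv2.imwrite("pics/c3.png",cv2.resize(crop,None,fx=5,fy=5,interpolation=cv2.INTER_CUBIC))
E
```

```text
exp tip [325.418 217.968] exp blade root [325.932 243.522] exp L [317.533 205.829]
disc [ 282  168   69   66 2968] [315.105 197.449]
slot row 176 0 0
slot row 180 0 0
slot row 184 0 0
slot row 188 313 321
slot row 192 313 321
slot row 196 313 321
slot row 200 313 321
slot row 204 313 319
slot row 208 313 319
slot row 212 313 318
slot row 216 313 315
slot row 220 0 0
slot row 224 0 0
grey 196 [] [] 0
grey 200 [] [] 0
grey 204 [np.int64(320)] [np.int64(326)] 7
grey 208 [np.int64(320)] [np.int64(326)] 7
grey 212 [np.int64(320)] [np.int64(326)] 7
grey 216 [np.int64(317)] [np.int64(330)] 14
grey 220 [np.int64(313)] [np.int64(334)] 22
grey 224 [np.int64(309)] [np.int64(339)] 31
grey 228 [np.int64(309)] [np.int64(339)] 31
grey 232 [np.int64(309)] [np.int64(339)] 31
grey 236 [np.int64(309)] [np.int64(339)] 31
disc extents lock x,y [-30.983 -26.475  -0.   ] [29.822 33.469  0.   ]
slot [ -3.731 -11.938  -0.   ] [ 3.592 16.742  0.   ] [-0.508  4.717 -0.   ] [ 0.079 -0.88 ]
```

View pics/c3.png

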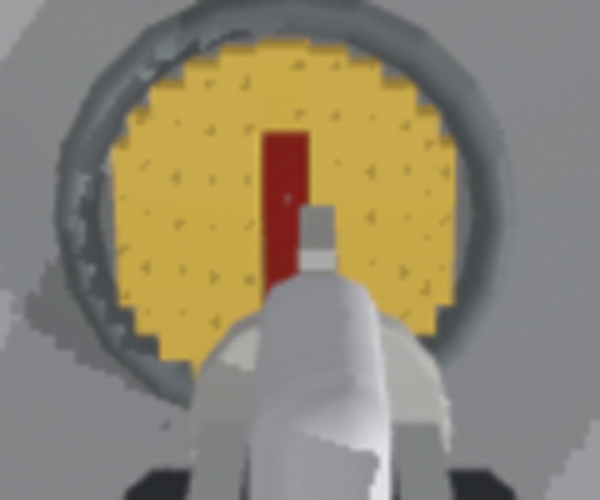

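The tip shows about 1.7 px left of where the model puts it. Correcting for that camera bias moves the slot to about +1.3 mm in lock x and +0.5 mm in lock y. I'll align to that, then approach.

```bash
python3 nudge.py '[{"sx":0.0005,"sy":-0.0039,"aperture":5},{"sz":0.02,"aperture":5},{"sz":0.008,"aperture":5},{"aperture":5}]' >/dev/null; python3 nudge.py '[{"aperture":5}]'
python3 - <<'E'
from plant import env
from goal import *
o=env.get_obs();print(*rel(o,np.array([502.5,191.8,164.7]),frame()))
c=env.camera("wrist");np.savez("w4.npz",**c)
cv2.imwrite("pics/c4.png",cv2.resize(c["color"][160:280,250:390,::-1],None,fx=4,fy=4,interpolation=cv2.INTER_CUBIC))
E
```

```text
time: 8.25
ee_pos: [513.5, 153.5, 232.9]
tool_rot: [[-0.959, -0.242, -0.151], [-0.285, 0.813, 0.508], [-0.0, 0.53, -0.848]]
wrist_force: [-1.0, -0.0, -0.9]
opening: 11.5
gripper_force: 59.4
[ 2.358  0.3   55.97 ] [-0.308 -2.333 55.971] [-0.    -0.     0.001]
```

View pics/c4.png

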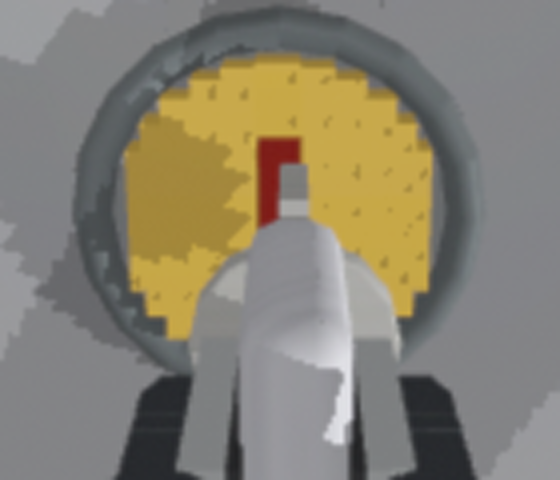

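```bash
python3 - <<'E'
from plant import env
from goal import *
c=dict(np.load("w4.npz"));o=env.get_obs()
def px(P):
    q=c["T"][:3,:3].T@(P-c["T"][:3,3]);return (c["camera_matrix"]@q)[:2]/q[2]
R=o["tool_rot"];F=frame();L=np.array([502.5,191.8,164.7])
K=o["ee_pos"];crop=lambda p:(p-[250,160])*4
for n,v in (("tip ctr",[0,0,73]),("tip +x end",[11,0,73]),("straight +x end",[15,0,67]),("handle mid top end",[25,0,-35]),("collar +x",[16,0,17])): print(n,crop(px(K+R@v)))
for n,v in (("slot +y end",[0,17.5,0]),("slot L",[0,0,0]),("slot +x edge",[4.5,17.5,0]),("disc +y",[0,32,0]),("disc +x",[32,0,0]),("disc -x",[-32,0,0])): print(n,crop(px(L+F@v)))
E
```

```text
tip ctr [292.754 233.013]
tip +x end [292.758 178.779]
straight +x end [292.733 166.875]
handle mid top end [291.875 336.593]
collar +x [292.441 250.242]
slot +y end [281.538 138.973]
slot L [281.712 223.863]
slot +x edge [304.479 138.997]
disc +y [281.389  65.819]
disc +x [441.405 224.033]
disc -x [122.014 223.694]
```

Careful with the scale: shifts go in m and turns go in units of 0.2 rad. That gives: -2.9 mm is -0.0029, -0.8 mm is -0.0008.

```bash
python3 nudge.py '[{"sx":-0.0008,"sy":-0.0029,"aperture":5},{"aperture":5},{"sz":0.009,"aperture":5},{"sz":0.009,"aperture":5},{"aperture":5}]'; python3 - <<'E'
from plant import env
from goal import *
o=env.get_obs();print(*rel(o,np.array([502.5,191.8,164.7]),frame()),o["moment"])
E
```

```text
time: 8.8
ee_pos: [511.2, 161.4, 214.4]
tool_rot: [[-0.958, -0.241, -0.153], [-0.285, 0.813, 0.508], [0.002, 0.53, -0.848]]
wrist_force: [-0.3, -0.3, -1.2]
opening: 11.7
gripper_force: 59.4
[-0.472  0.368 35.888] [-0.456  0.449 35.887] [ 0.001 -0.002  0.   ] [-0.692 -0.166  0.029]
```

Converted, 10 mm is 0.01, 4 mm is 0.004.

```bash
python3 nudge.py '[{"sz":0.01,"aperture":5},{"sz":0.01,"aperture":5},{"sz":0.01,"aperture":5},{"sz":0.004,"aperture":5},{"aperture":5}]'; cat > st.py <<'E'
from plant import env
from goal import *
o=env.get_obs();F=frame();a=rel(o,np.array([502.5,191.8,164.7]),F);print("t",o["time"],"key",a[0],"rot",a[2],"F",F.T@o["wrist_force"],"M",F.T@o["moment"],"open",o["opening"],"q7",o["q"][6])
E
python3 st.py
```

```text
time: 9.3
ee_pos: [506.6, 178.1, 186.2]
tool_rot: [[-0.959, -0.241, -0.152], [-0.285, 0.813, 0.508], [0.001, 0.53, -0.848]]
wrist_force: [0.9, -0.5, -0.5]
opening: 11.1
gripper_force: 59.4
t 9.3 key [-0.676 -0.054  2.825] rot [ 0.    -0.001  0.   ] F [-0.874 -0.728  0.015] M [0.008 0.786 0.035] open 11.088512157453549 q7 2.148500732444368
```

```bash
python3 nudge.py '[{"sz":0.003,"aperture":5},{"sz":0.0015,"aperture":5},{"aperture":5}]' | tail -3; python3 st.py
```

```text
wrist_force: [-5.5, -11.3, 20.4]
opening: 11.4
gripper_force: 62.9
t 9.6 key [-1.009 -0.905  0.996] rot [-0.     0.002  0.   ] F [ 2.939  8.504 22.248] M [ 1.982 -0.089  0.014] open 11.385561979470083 q7 2.1506225023127974
```

Converted, 0.1 rad is 0.5.

```bash
python3 nudge.py '[{"drz":0.5,"aperture":5},{"drz":0.5,"aperture":5},{"aperture":5}]' | tail -3; python3 st.py;  python3 nudge.py '[{"drz":0.4,"aperture":5},{"drz":0.4,"aperture":5},{"aperture":5}]' | tail -3; python3 st.py
```

```text
wrist_force: [-3.4, -10.9, 19.1]
opening: 11.1
gripper_force: 62.8
t 9.9 key [-1.165 -1.07   1.018] rot [-0.     0.002 -0.204] F [ 2.093  6.36  21.185] M [1.497 0.114 0.044] open 11.07637655460712 q7 1.9574402876236998
wrist_force: [-1.5, -11.1, 16.6]
opening: 11.2
gripper_force: 68.9
t 10.2 key [-1.085 -1.326  1.041] rot [-0.001  0.003 -0.361] F [ 0.17   4.537 19.495] M [1.262 0.271 1.264] open 11.184973196533416 q7 1.8074361107349792
```

Converted, 0.04 rad is 0.2.

```bash
python3 nudge.py '[{"drz":0.2,"aperture":5},{"aperture":5}]' >/dev/null; python3 st.py;  python3 nudge.py '[{"sz":-0.001,"drz":-0.5,"aperture":5},{"drz":-0.5,"aperture":5},{"drz":-0.5,"aperture":5},{"drz":-0.5,"aperture":5},{"aperture":5}]' >/dev/null; python3 st.py; python3 nudge.py '[{"drz":-0.5,"aperture":5},{"aperture":5}]' >/dev/null; python3 st.py
```

```text
t 10.4 key [-0.969 -1.402  1.062] rot [-0.001  0.003 -0.399] F [-0.072  3.743 19.05 ] M [1.028 0.29  1.548] open 11.304417434580284 q7 1.771127692241758
t 10.9 key [-1.077 -1.196  1.117] rot [-0.001  0.002  0.002] F [ 0.239 -0.963  7.19 ] M [-0.153  0.655  0.015] open 11.45717737026718 q7 2.1524898627695497
t 11.1 key [-0.955 -1.161  1.102] rot [-0.001  0.002  0.101] F [ 0.648 -0.41   8.072] M [-0.186  0.472  0.001] open 11.416215257731462 q7 2.245911252643886
```

Converted, -0.06 rad is -0.3.

```bash
python3 nudge.py '[{"drz":-0.3,"aperture":5},{"aperture":5}]' >/dev/null; python3 st.py; python3 nudge.py '[{"drz":-0.3,"aperture":5},{"aperture":5}]' >/dev/null; python3 st.py
```

```text
t 11.3 key [-0.849 -1.2    1.114] rot [-0.001  0.002  0.16 ] F [ 1.367 -1.085  8.098] M [-0.103  0.345 -0.105] open 11.385403726070095 q7 2.3012293813411633
t 11.5 key [-0.845 -1.168  1.121] rot [-0.     0.002  0.219] F [ 1.841 -0.882  9.805] M [-0.133  0.172 -0.91 ] open 11.525649210735848 q7 2.357488863678036
```

Key 1 jams: the moment reached 1.5 N m. I've turned the plug back to 0 (it met its stop), so I'll draw the key out and return it.

```bash
python3 nudge.py '[{"drz":0.5,"aperture":5},{"drz":0.5,"aperture":5},{"sz":-0.008,"aperture":5},{"sz":-0.01,"aperture":5},{"sz":-0.01,"aperture":5}]'; python3 st.py; python3 nudge.py '[{"sz":-0.015,"aperture":5},{"sz":-0.03,"aperture":5},{"sz":-0.02,"aperture":5},{"drx":0.7,"aperture":5},{"drx":0.7,"aperture":5}]' | tail -3
python3 nudge.py '[{"drx":0.7,"aperture":5},{"drx":0.6925,"aperture":5},{"sx":0.014,"sy":-0.0435,"aperture":5},{"sx":0.014,"sy":-0.0435,"aperture":5},{"sx":0.014,"sy":-0.0435,"aperture":5}]' >/dev/null
python3 nudge.py '[{"sx":0.014,"sy":-0.0435,"aperture":5},{"sx":0.014,"sy":-0.0435,"aperture":5},{"sx":0.014,"sy":-0.0435,"aperture":5},{"sx":0.014,"sy":-0.0435,"drz":0.75,"aperture":5},{"drz":0.75,"aperture":5}]' >/dev/null
python3 nudge.py '[{"drz":0.75,"aperture":5},{"drz":0.75,"aperture":5},{"drz":0.75,"aperture":5},{"drz":0.75,"aperture":5},{"drz":0.75,"aperture":5}]' >/dev/null
python3 nudge.py '[{"drz":0.75,"aperture":5},{"drz":0.75,"aperture":5},{"drz":0.75,"aperture":5},{"drz":0.75,"aperture":5},{"drz":0.75,"aperture":5}]' >/dev/null
python3 nudge.py '[{"drz":0.75,"aperture":5},{"aperture":5},{"aperture":5}]'
```

```text
time: 12.0
ee_pos: [510.8, 164.9, 208.4]
tool_rot: [[-0.953, -0.262, -0.151], [-0.302, 0.807, 0.508], [-0.011, 0.53, -0.848]]
wrist_force: [0.3, -0.1, -1.0]
opening: 11.0
gripper_force: 59.3
t 12.0 key [-0.754 -0.339 28.992] rot [-0.    -0.     0.022] F [-0.685 -0.235 -0.713] M [ 0.005  0.681 -0.05 ] open 11.032636068506443 q7 2.157478245378655
wrist_force: [0.1, 0.5, -1.2]
opening: 11.1
gripper_force: 59.3
time: 14.8
ee_pos: [518.5, -187.8, 262.2]
tool_rot: [[0.069, 0.998, 0.01], [0.998, -0.069, 0.003], [0.004, 0.01, -1.0]]
wrist_force: [-0.1, -0.3, -2.0]
opening: 11.3
gripper_force: 59.4
```

```bash
cat > kb.py <<'E'
import sys
from plant import env
from goal import *
a=np.radians(-5.74);Rt=np.array([[-np.sin(a),np.cos(a),0],[np.cos(a),np.sin(a),0],[0,0,-1]])
t=np.array({'1':[510.4,-177.2],'2':[503.4,-246.8],'3':[496.4,-316.5]}[sys.argv[1]]+[85.2])
o=env.get_obs();R=o["tool_rot"];print("t",o["time"],o["ee_pos"],"move",R.T@(t-o["ee_pos"]),"rot",cv2.Rodrigues(R.T@Rt)[0].ravel(),"F",o["wrist_force"],"M",o["moment"])
E
python3 kb.py 1
```

```text
t 14.8 [ 518.501 -187.757  262.249] move [  9.302 -10.6   176.987] rot [ 0.01  -0.004  0.031] F [-0.087 -0.336 -2.007] M [-0.029 -0.016  0.016]
```

Converted, 50 mm is 0.05, 45 mm is 0.045, 0.031 rad is 0.155.

```bash
python3 nudge.py '[{"sx":0.0093,"sy":-0.0106,"drx":0.05,"dry":-0.02,"drz":0.155,"aperture":5},{"sz":0.045,"aperture":5},{"sz":0.05,"aperture":5},{"sz":0.02,"aperture":5},{"aperture":5}]'>/dev/null; python3 nudge.py '[{"aperture":5}]'>/dev/null; python3 kb.py 1
```

```text
t 15.4 [ 509.01  -178.016  147.707] move [ 0.97   1.275 62.508] rot [ 0.     0.    -0.003] F [-0.574  0.275 -1.269] M [-0.023 -0.041  0.002]
```

Converted, 1 mm is 0.001, 20 mm is 0.02.

```bash
python3 nudge.py '[{"sx":0.001,"sy":0.0013,"aperture":5},{"sz":0.02,"aperture":5},{"sz":0.015,"aperture":5},{"sz":0.015,"aperture":5},{"sz":0.008,"aperture":5}]'>/dev/null; python3 kb.py 1;  python3 nudge.py '[{"sz":0.003,"aperture":5},{"sz":0.002,"aperture":5},{"aperture":5}]'>/dev/null; python3 kb.py 1
```

```text
t 15.9 [ 509.786 -176.523   87.663] move [-0.61   0.684  2.462] rot [-0.001 -0.    -0.005] F [ 0.087 -0.58  -1.432] M [0.    0.006 0.007]
t 16.2 [ 509.846 -176.712   85.067] move [-0.427  0.602 -0.134] rot [-0.    -0.001 -0.005] F [-13.677   4.691  28.64 ] M [ 1.271  3.059 -0.018]
```

Converted, -2 mm is -0.002, -35 mm is -0.035.

```bash
python3 nudge.py '[{"aperture":50},{"aperture":50},{"aperture":50},{"sz":-0.002,"aperture":50},{"sx":-0.035,"aperture":50}]'>/dev/null;  python3 nudge.py '[{"sx":-0.035,"aperture":50},{"aperture":50},{"aperture":50}]'|tail -3; python3 kb.py 2
```

```text
wrist_force: [-0.1, 0.7, -0.1]
opening: 49.8
gripper_force: 0.0
t 17.0 [ 502.429 -247.023   85.729] move [0.325 0.942 0.529] rot [-0.     0.    -0.006] F [-0.062  0.674 -0.063] M [ 0.038 -0.001 -0.055]
```

Gripping key 2, lifting it and repeating the route.

```bash
python3 nudge.py '[{"sx":0.0003,"sy":0.0009,"sz":0.0005,"drz":-0.03,"aperture":50},{"aperture":30},{"aperture":5},{"aperture":5},{"aperture":5}]' 60 >/dev/null
python3 nudge.py '[{"aperture":5},{"aperture":5}]'|tail -3;python3 kb.py 2
python3 nudge.py '[{"sz":-0.03,"aperture":5},{"sz":-0.04,"aperture":5},{"sz":-0.04,"drz":-0.75,"aperture":5},{"sz":-0.04,"drz":-0.75,"aperture":5},{"sz":-0.025,"drz":-0.75,"aperture":5}]'|tail -3
python3 nudge.py '[{"drz":-0.75,"aperture":5},{"drz":-0.75,"aperture":5},{"drz":-0.75,"aperture":5},{"drz":-0.75,"aperture":5},{"drz":-0.75,"aperture":5}]' >/dev/null
python3 nudge.py '[{"drz":-0.75,"aperture":5},{"drz":-0.75,"aperture":5},{"drz":-0.75,"aperture":5},{"drz":-0.75,"aperture":5},{"drz":-0.75,"aperture":5}]' >/dev/null
python3 nudge.py '[{"sx":-0.014,"sy":0.045,"drz":-0.04,"aperture":5},{"sx":-0.014,"sy":0.045,"aperture":5},{"sx":-0.014,"sy":0.045,"aperture":5},{"sx":-0.014,"sy":0.045,"aperture":5},{"sx":-0.014,"sy":0.045,"aperture":5}]' >/dev/null
python3 nudge.py '[{"sx":-0.014,"sy":0.045,"aperture":5},{"sx":-0.014,"sy":0.045,"aperture":5},{"sx":-0.014,"sy":0.045,"aperture":5},{"drx":-0.7,"aperture":5},{"drx":-0.7,"aperture":5}]' >/dev/null
python3 nudge.py '[{"drx":-0.7,"aperture":5},{"drx":-0.6925,"aperture":5},{"aperture":5},{"aperture":5}]'; python3 st.py
python3 - <<'E'
from plant import env
from goal import *
o=env.get_obs();F=frame();print(rel(o,np.array([502.5,191.8,164.7])+F@[-.6,-.1,0],F)[1:])
E
```

```text
wrist_force: [0.2, 0.2, -0.6]
opening: 11.4
gripper_force: 60.4
t 17.7 [ 503.631 -245.987   85.203] move [-0.832 -0.149  0.003] rot [-0.     0.     0.001] F [ 0.197  0.169 -0.601] M [ 0.096 -0.019 -0.06 ]
wrist_force: [-0.1, 0.3, -1.2]
opening: 11.4
gripper_force: 60.4
time: 20.6
ee_pos: [509.2, 130.1, 259.6]
tool_rot: [[-0.959, -0.239, -0.151], [-0.283, 0.814, 0.507], [0.001, 0.529, -0.849]]
wrist_force: [0.0, 1.0, -1.1]
opening: 11.0
gripper_force: 60.3
t 20.6 key [-1.478 11.11  89.84 ] rot [-0.001 -0.    -0.002] F [ 0.232 -0.3   -1.447] M [0.013 0.653 0.07 ] open 10.993021754115333 q7 2.107830161018026
(array([-11.252,   1.028,  89.833]), array([-0.001, -0.   , -0.002]))
```

Converted, -10.9 mm is -0.0109, 10 mm is 0.01.

```bash
python3 nudge.py '[{"sx":-0.0109,"sy":0.001,"sz":0.01,"aperture":5},{"sz":0.02,"aperture":5},{"sz":0.005,"aperture":5},{"aperture":5},{"aperture":5}]' >/dev/null; python3 st.py
```

```text
t 21.1 key [ 0.906 -0.215 55.251] rot [-0.001 -0.     0.001] F [-0.98  -0.612 -0.552] M [-0.017  0.723 -0.069] open 11.230386285192376 q7 2.110140804087172
```

```bash
python3 nudge.py '[{"sy":-0.0015,"aperture":5},{"sz":0.009,"aperture":5},{"sz":0.009,"aperture":5},{"aperture":5}]' >/dev/null; python3 st.py; python3 nudge.py '[{"sz":0.01,"aperture":5},{"sz":0.01,"aperture":5},{"sz":0.01,"aperture":5},{"sz":0.004,"aperture":5},{"aperture":5}]' >/dev/null;python3 st.py
```

```text
t 21.5 key [-0.765  0.772 35.356] rot [ 0.001 -0.002 -0.   ] F [-0.694  0.57  -0.738] M [-0.003  0.661  0.013] open 11.056491610645242 q7 2.1199126627482157
t 22.0 key [-0.918  0.387  2.142] rot [ 0.    -0.001  0.   ] F [-0.217  1.094 -0.937] M [ 0.018  0.718 -0.058] open 11.324022711175791 q7 2.1336295936522665
```

```bash
python3 nudge.py '[{"sz":0.0025,"aperture":5},{"sz":0.0015,"aperture":5},{"aperture":5}]' >/dev/null; python3 st.py; python3 nudge.py '[{"drz":0.5,"aperture":5},{"drz":0.5,"aperture":5},{"aperture":5}]' >/dev/null; python3 st.py;  python3 nudge.py '[{"drz":0.4,"aperture":5},{"drz":0.4,"aperture":5},{"aperture":5}]' >/dev/null; python3 st.py
```

```text
t 22.3 key [-1.352 -0.468  0.894] rot [-0.     0.002 -0.   ] F [ 2.081  9.489 24.081] M [ 2.001 -0.019 -0.043] open 11.26463885085 q7 2.135305411674954
t 22.6 key [-1.522 -0.385  0.91 ] rot [-0.001  0.002 -0.204] F [ 1.355  8.893 23.916] M [ 2.18   0.232 -0.06 ] open 11.336726920374497 q7 1.942349805615251
t 22.9 key [-1.637 -0.323  0.917] rot [-0.001  0.002 -0.363] F [ 0.855  8.928 24.812] M [ 2.303  0.372 -0.058] open 11.131810748366924 q7 1.7915814893233868
```

Converted, 0.1 rad is 0.5.

```bash
python3 nudge.py '[{"drz":0.5,"aperture":5},{"drz":0.5,"aperture":5},{"drz":0.5,"aperture":5},{"aperture":5}]' >/dev/null; python3 st.py;  python3 nudge.py '[{"drz":0.6,"aperture":5},{"drz":0.6,"aperture":5},{"drz":0.6,"aperture":5},{"aperture":5}]' >/dev/null; python3 st.py
```

```text
t 23.3 key [-1.826 -0.546  0.928] rot [-0.     0.003 -0.664] F [-1.523  7.11  22.122] M [ 1.79   0.765 -0.133] open 11.495304356196982 q7 1.5064598614152216
t 23.7 key [-2.051 -0.38   0.936] rot [-0.     0.003 -1.025] F [-3.059  8.675 22.771] M [ 2.06   1.097 -0.074] open 10.794521926784117 q7 1.1641943975949622
```

```bash
python3 nudge.py '[{"drz":0.6,"aperture":5},{"drz":0.6,"aperture":5},{"drz":0.2,"aperture":5},{"aperture":5}]' >/dev/null; python3 st.py;  python3 nudge.py '[{"drz":0.3,"aperture":5},{"aperture":5}]' >/dev/null; python3 st.py;  python3 nudge.py '[{"drz":0.3,"aperture":5},{"aperture":5}]' >/dev/null; python3 st.py
python3 - <<'E'
from plant import env
from h import *
ims=[]
c=env.camera("wrist");ims.append(c["color"][120:320,160:480,::-1])
c=env.camera("scene");ims.append(cv2.resize(c["color"][100:200,350:510,::-1],(320,200)))
cv2.imwrite("pics/v5.png",cv2.resize(np.vstack(ims),(480,600)))
E
```

```text
t 24.1 key [-2.061 -0.429  0.947] rot [ 0.     0.003 -1.302] F [-1.29   6.97  20.857] M [ 1.751  1.004 -0.11 ] open 10.990773521142742 q7 0.9012489485755997
t 24.3 key [-2.075 -0.406  0.946] rot [ 0.     0.003 -1.363] F [-2.708  7.597 21.035] M [ 1.911  1.066 -0.065] open 10.977479717143899 q7 0.8439043346406798
t 24.5 key [-2.061 -0.208  0.919] rot [ 0.     0.002 -1.422] F [-2.12  10.084 22.843] M [2.386 1.008 0.208] open 11.447162304880075 q7 0.7871347701844267
```

View pics/v5.png

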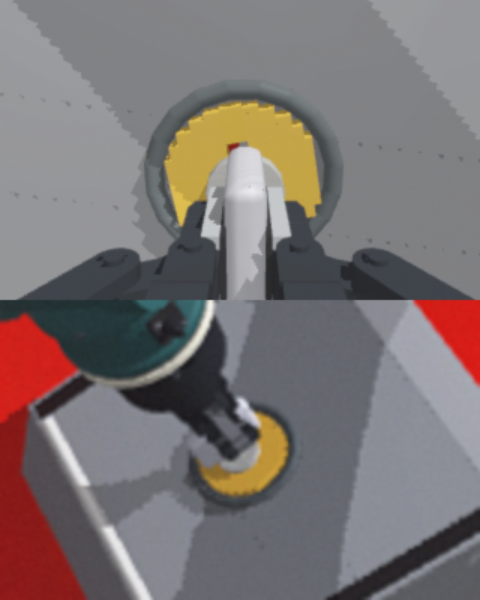

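The red slot corner sits by the blade and has turned with the key, and the collar is on the face. The moment only starts rising at 1.42, which is the stop. One small final turn, then unload, release and retract.

```bash
python3 nudge.py '[{"drz":0.25,"aperture":5},{"aperture":5}]' >/dev/null; python3 st.py;  python3 nudge.py '[{"sz":-0.001,"drz":-0.1,"aperture":5},{"aperture":5},{"aperture":40},{"aperture":40},{"aperture":40}]' >/dev/null; python3 st.py; python3 nudge.py '[{"sz":-0.02,"aperture":40},{"sz":-0.03,"aperture":40},{"sz":-0.045,"aperture":40},{"sz":-0.045,"aperture":40},{"aperture":40}]'|tail -3
python3 - <<'E'
from plant import env
from h import *
ims=[]
c=env.camera("wrist");np.savez("w6.npz",**c);ims.append(c["color"][:,:,::-1])
c=env.camera("scene");np.savez("s6.npz",**c);ims.append(cv2.resize(c["color"][90:290,150:470,::-1],(640,400)))
cv2.imwrite("pics/v6.png",cv2.resize(np.vstack(ims),(480,600)));o=env.get_obs();print(o["ee_pos"],o["tool_rot"])
E
```

```text
t 24.8 key [-2.043 -0.193  0.959] rot [ 0.     0.002 -1.471] F [-2.773 10.032 22.24 ] M [2.428 1.307 1.03 ] open 11.246169011386469 q7 0.7404385634551781
t 25.3 key [-0.82  -0.008 -0.087] rot [ 0.   -0.   -1.45] F [-0.19   0.09   0.865] M [ 0.038  0.532 -0.026] open 39.970482514803145 q7 0.7598020976504221
wrist_force: [0.1, 0.5, -1.7]
opening: 40.0
gripper_force: 0.0
[527.525 107.985 302.841] [[-0.355  0.923 -0.149]
 [ 0.773  0.379  0.508]
 [ 0.526  0.065 -0.848]]
```

View pics/v6.png

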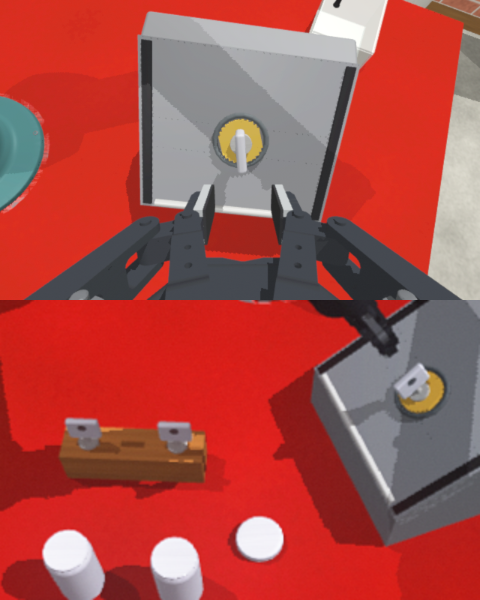

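The key stands square in the lock, turned, with its collar on the face. The other two keys are fully down in the block: their tops in the scene view are at (266,173) and (205,171), as at the start. The cans haven't moved and the gripper is clear.

```bash
python3 -c "
from plant import env;print(env.hand_in())"
```

```text
the job is handed in; nothing more can be done
None
```

The middle key in the block unlocks the bin: it turned clockwise to the stop and is left fully home in the lock. The key nearest the bin jammed and is back in its slot, the third key was never moved, and the job is handed in; no verdict came back.

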